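# Stow the flat grater under the spring clip

### The job

Put the flat steel grater away in its wooden dock: slide its plate, bare end first and grating side up, under the sprung steel clip, letting the plate's edge lift the clip, until it is fully home against the stop, centred and straight. Let go of it there, and leave the pot, the mortar, the canister and the spatula where they are.

Things in the scene. Friction and masses are not known exactly. Their poses are not given: they have to be found in the camera images.
- grater_grip (a point): Flat grater, 140 g, lying teeth up: steel plate 110 long, 60 wide, 4 thick, small teeth on its rear half; behind it a dark wooden handle 92 long, 26 wide, 16 high; both flush underneath. Point: on the handle, half-way up (8 mm over the underside), 30 mm behind the plate; a good place to grasp across the 26 mm. x: from handle to the plate's leading edge, 140 mm ahead of this point; y across, z up.
- grater_edge (a point): Middle of the plate's leading (bare, toothless) edge, half-way through its 4 mm thickness; same axes as grater_grip.
- dock: Wooden board fixed on the counter, 130 long (x), 110 wide, 12 thick, with a steel spring clip on its rear half. Origin: middle of the board's front edge, where the grater comes in, at counter level; x points along the board into the clip, y across, z up. The clip is an 80 mm wide flap hinged at x = 100 mm, 20 mm above the counter, held down by two coil springs.
- clip_lip (a point): Middle of the underside of the clip's lip, at dock x = 45 mm, 1 mm above the board when closed. In front of it the flap flares up towards the board's front at 25 degrees, to about 13 mm above the board at x = 18 mm, as a lead-in. Pushing the plate in under it lifts the clip, with roughly 3 to 15 N along x; the clip then presses on the plate with 2 to 3 N.
- clip (a joint): Angle of the clip in rad: 0 closed, growing as the lip rises; about 0.06 when the 4 mm plate lies flat under the lip. Sprung shut.
- dock_stop (a point): Foot of the stop, middle of its front face, on top of the board: a steel ridge 6 mm high across the board, 88 mm in from its front edge (43 mm behind the lip), hidden under the clip. The plate's leading edge butts against it when home; 22 mm of the plate and all the handle then stick out in front of the board. Axes as the dock.
- pot: Bystander: dented aluminium rice pot with two loop handles, 180 across (224 over the handles), 115 high; origin at the centre of its underside.
- mortar: Bystander: white ceramic mortar, 100 across, 65 high, with its pestle leaning in it up to 110 mm high; origin at the centre of its underside.
- canister: Bystander: closed red tin canister, 94 across, 124 high; origin at the centre of its underside.
- spatula: Bystander: wooden spatula, 240 long, lying on the counter; origin under its middle, x along it towards the blade.
There are look-alikes about, which are no part of the job. Leave any pink look-alike of the part that bears grater_grip alone.

How it is judged (in metres and radians):
At the end, for the whole second after the job is handed in: The released grater lies flat (0.1 rad), teeth up, on the dock's board, its plate under the lifted clip (joint above 0.03 rad), leading edge within 10 mm of the stop, 12 mm of the centre line and 4 mm of its resting height, handle out in front, straight within 0.15 rad (x of grater_edge in the frame of dock between 0.078 and 0.093 m and y of grater_edge in the frame of dock between -0.012 and 0.012 m and z of grater_edge in the frame of dock below 0.018 m and angle between the x axis of grater_grip and the x axis of dock, either way round below 0.15 rad and angle between grater_grip's own z axis and vertical below 0.1 rad and value of joint clip above 0.03 rad and x of grater_grip in the frame of dock below 0 m); the robot touches nothing.
It fails at once if the rice pot is moved by more than 30 mm (distance of pot from where it was at the start of the episode above 0.03 m).
It fails at once if the mortar is moved by more than 30 mm (distance of mortar from where it was at the start of the episode above 0.03 m).
It fails at once if the canister is moved by more than 30 mm (distance of canister from where it was at the start of the episode above 0.03 m).
It fails at once if the spatula is moved by more than 30 mm (distance of spatula from where it was at the start of the episode above 0.03 m).
It also fails if it takes over 45 s, if anything falls off the work surface, if the arm or the gripper's body presses on something with over 40 N, if the wrist force passes 120 N, or if a joint passes its speed limit or range.

### The arm

A 6-joint arm with a two-finger parallel gripper is mounted at the origin on the work surface. World frame = base frame: x ahead of the robot, y to its left, z up, the work surface at z = 0. Lengths are in m, angles in degrees, forces in N, time in s.
With the tool pointing down it reaches from about 0.35 to 0.925 m from the base axis. Payload 6.4 kg.
Tool frame: the origin (TCP) lies on the centre line of the jaws, within the pads' length; the fingertips stand 22 mm ahead of it and the grasp point (between the pads) lies 3 mm ahead of it; y points along the fingers, x is the direction in which the jaws open and shut, and the axes are right-handed (so a half turn about y gives the same grasp; the last joint's range is limited). The gripper opens to 94 mm and grips with 3 to 60 N. Pads are 16 mm wide; open, the fingers measure 119 mm over their backs; the gripper's body (75 mm by 177 mm) begins 78 mm behind the grasp point.
Start: joints at [-81.767, 14.043, 89.255, -0, 76.702, -9.975], TCP at [0.203, -0.617, 0.227] pointing down, gripper open.
Joint ranges: [-179.41, 179.41], [-58.25, 129.5], [7.25, 145.43], [-54.29, 234.29], [11.92, 165.04], [-157.13, 157.13]. Speed limits (degrees/s): [147.25, 147.25, 180, 180, 180, 180].

### API

Orientations are given as a 3x3 rotation matrix whose columns are the frame's x, y, z axes.
In Python, from plant import ctrl, eyes gives the robot as it stands.
- The arm moves only by the tool play_rows, never from a script. Its argument "plan" is one flat list of numbers, 5 for each row, row after row: the shift along the world's x, y, z in mm, then the turn about the world's z in rad, then the opening in per cent of the stroke, from 0 (shut) to 100 (fully open). A call has 1 to 5 rows; each row shifts and turns the commanded pose from where the row before left it; what a row does not reach is not made up. A row lasts 1/12 s, in which the tool goes at most 41.7 mm and 7.16 degrees, less where a joint would pass 70% of its speed; a pose out of reach is approached as far as the arm can. A call is refused whole if a number of a shift passes 41.7 or a number of a turn 0.125, either way. A call with a gripper value outside its range is refused whole. The fingers move at their own pace and stop on an object; the grip force is fixed at half the most. Time passes only in rows, so rows that do not move let the fingers close. It gives the time, the measured TCP pose, the force and the opening at its end, in the units of the state.
- ctrl.get_obs(): the state, without advancing time (a new reading comes with each control period).
- eyes.snapshot(name): name is "side" or "top"; returns a dict with "img" (420x560x3 uint8, red, green, blue), "camera_matrix" (3x3 intrinsics, pixels), "camera_from_world" (4x4, takes a point from world to camera coordinates). Camera axes: x right, y down, z forward; pixel columns grow to the right and rows downward; lengths in m; the calibration is good to about 2 mm. A picture is of the moment at which its call begins. There is no depth.
- ctrl.hand_in(): hands the job in, once; it reports no verdict.
The state is a dict: "t": time; "joint_pos": joint angles; "qd": joint speeds; "joint_torque": joint torques, N m; "position": TCP position; "ee_rot": TCP orientation; "ft_force": force on the tool from outside, world axes, zero at the start; "torque": the same for the moment, N m; "opening": opening from 0.0 (shut) to 1.0 (fully open).
Only numpy, scipy, OpenCV 4.12 (cv2) and the standard library are available. Lean on these libraries where they do the work, as an engineer would, in place of code of your own. Each camera call takes 0.05 s, during which the arm holds its last target. There are 200 camera calls.

## Working session

There is one attempt and no reset: what is moved stays moved. The work goes in short steps, Python scripts to look and compute and a tool call to move; the robot and the scene stay as the last step left them, time stands still between calls to the robot, and variables do not carry over. Pictures are saved under pics/ and viewed, about 8 in all and at most 12, crops included, and the job is handed in when it is done.

Besides the shell and the picture viewer there is one more tool, called after "Request:" by a JSON object that holds its "method" and its "body", one argument or row to a line. play_rows: Moves the arm, as the interface text tells. Its arguments: {"type":"object","properties":{"plan":{"type":"array","items":{"type":"number"}}},"required":["plan"]}

```bash
mkdir -p pics; cat > h.py <<'E'
import numpy as np, cv2
from plant import ctrl, eyes
def snap(n,f=None):
    s=eyes.snapshot(n)
    if f: cv2.imwrite('pics/'+f,s['img'][:,:,::-1])
    return s
def ray(s,uv,z):
    K=s['camera_matrix'];T=np.array(s['camera_from_world']);R=T[:3,:3];c=-R.T@T[:3,3]
    d=R.T@np.linalg.inv(K)@np.array([uv[0],uv[1],1.]);return c+d*(z-c[2])/d[2]
def proj(s,p):
    T=np.array(s['camera_from_world']);q=s['camera_matrix']@(T[:3,:3]@np.array(p)+T[:3,3]);return q[:2]/q[2]
E
python3 - <<'E'
from h import *
o=ctrl.get_obs();print({k:np.round(v,3).tolist() for k,v in o.items()})
for n in('top','side'):
    s=snap(n,n+'0.png');T=np.array(s['camera_from_world']);print(n,np.round(-T[:3,:3].T@T[:3,3],3),s['camera_matrix'][0],T[:3,:3].round(2))
E
```

```text
{'t': 0.0, 'joint_pos': [-81.766, 14.082, 89.324, -0.001, 76.702, -9.974], 'qd': [-0.216, 0.0, 0.041, -0.113, -0.002, -0.006], 'joint_torque': [0.0, -41.584, -31.46, 0.068, 0.033, -0.0], 'position': [0.203, -0.617, 0.226], 'ee_rot': [[0.312, -0.0, 0.95], [-0.95, 0.002, 0.312], [-0.002, -1.0, 0.0]], 'ft_force': [-0.968, 0.023, 0.217], 'torque': [0.005, 0.052, 0.06], 'opening': 1.001}
top [0.466 0.022 1.344] [399.35030879   0.         285.12682175] [[-0.   -1.    0.01]
 [-0.99 -0.   -0.11]
 [ 0.11 -0.01 -0.99]]
side [0.548 0.916 0.572] [380.94726998   0.         283.54822776] [[-1.   -0.07  0.  ]
 [-0.03  0.49 -0.87]
 [ 0.06 -0.87 -0.5 ]]
```

View pics/top0.png

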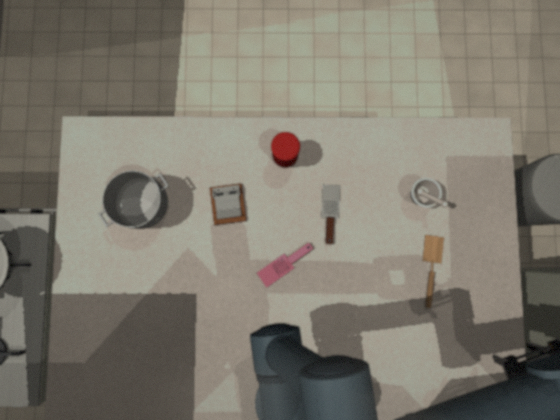

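View pics/side0.png

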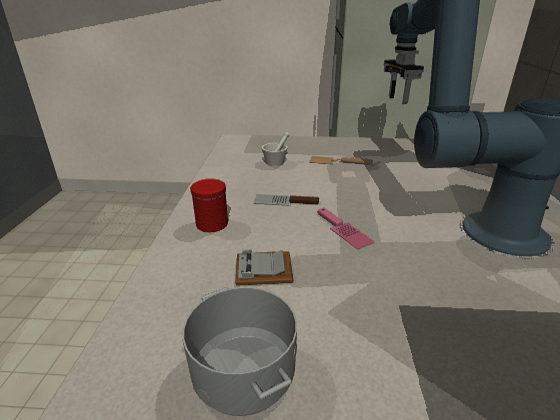

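The top view shows the grater at about (331,213), plate up (+x), with its handle at (330,230). The dock is at (228,203), clip hinge up (+x), and the pink decoy at (285,265). Next I'll measure with masks and look at enlarged crops.

```bash
cat > m.py <<'E'
from h import *
s=snap('top');im=s['img'];hsv=cv2.cvtColor(im,cv2.COLOR_RGB2HSV)
def blob(m,x0,y0,x1,y1):
    k=np.zeros_like(m);k[y0:y1,x0:x1]=m[y0:y1,x0:x1]
    n,l,st,c=cv2.connectedComponentsWithStats(k);i=1+np.argmax(st[1:,4]);return (l==i).astype(np.uint8)
brown=cv2.inRange(hsv,(0,90,20),(20,255,170))
def rect(m,z,name):
    c=max(cv2.findContours(m,0,2)[0],key=cv2.contourArea)[:,0,:]
    P=np.array([ray(s,p,z)[:2]*1000 for p in c],np.float32);r=cv2.minAreaRect(P);print(name,np.round(r[0],1),np.round(r[1],1),round(r[2],1));print(cv2.boxPoints(r).round(0).tolist())
rect(blob(brown,310,205,350,255),.016,'handle')
rect(blob(brown,200,170,256,235),.012,'dock')
steel=cv2.inRange(hsv,(60,0,60),(150,255,200))
rect(blob(steel,312,175,350,222),.004,'plate')
rect(blob(steel,205,175,250,225),.018,'clip')
a=cv2.resize(im[170:250,195:265],None,fx=5,fy=5,interpolation=2);b=cv2.resize(im[170:250,300:370],None,fx=5,fy=5,interpolation=2)
cv2.imwrite('pics/crop1.png',np.hstack([a,b])[:,:,::-1])
E
python3 m.py
```

```text
handle [ 554.8 -139.1] [21.1 81.1] 86.3
[[514.0, -147.0], [595.0, -152.0], [596.0, -131.0], [515.0, -126.0]]
dock [642.  201.8] [125.  106.9] 7.6
[[573.0, 246.0], [587.0, 141.0], [711.0, 157.0], [697.0, 263.0]]Traceback (most recent call last):
  File "m.py", line 13, in <module>
    rect(blob(steel,312,175,350,222),.004,'plate')
         ~~~~^^^^^^^^^^^^^^^^^^^^^^^
  File "m.py", line 5, in blob
    n,l,st,c=cv2.connectedComponentsWithStats(k);i=1+np.argmax(st[1:,4]);return (l==i).astype(np.uint8)
                                                     ~~~~~~~~~^^^^^^^^^^
    return _wrapfunc(a, 'argmax', axis=axis, out=out, **kwds)
    return bound(*args, **kwds)
ValueError: attempt to get argmax of an empty sequence
```

```bash
python3 - <<'E'
t=open('m.py').read()
t=t.replace("steel=cv2.inRange(hsv,(60,0,60),(150,255,200))","print('px',im[195,331],im[195,350],im[205,228],im[185,331])\nsteel=((im[:,:,0].astype(int)-im[:,:,2]<12)&(im[:,:,0]>50)).astype(np.uint8)")
a,b=t.split("rect(blob(steel,312",1);c=t[t.index("a=cv2.resize"):]
t=a+c+"rect(blob(steel,312"+b.split("a=cv2")[0]
open('m.py','w').write(t)
E
python3 m.py
```

```text
handle [ 554.8 -139. ] [20.9 81. ] 86.5
[[514.0, -147.0], [595.0, -152.0], [596.0, -131.0], [515.0, -126.0]]
dock [641.8 201.9] [124.4 106.4] 8.1
[[573.0, 246.0], [588.0, 140.0], [711.0, 158.0], [696.0, 263.0]]
px [136 134 126] [167 159 145] [137 136 126] [136 133 123]
plate [ 652.6 -144.9] [ 57.7 112.8] 89.1
[[596.0, -173.0], [709.0, -175.0], [709.0, -117.0], [597.0, -115.0]]
clip [649.1 202.7] [96. 87.] 8.7
[[595.0, 238.0], [608.0, 152.0], [703.0, 167.0], [690.0, 253.0]]
```

View pics/crop1.png

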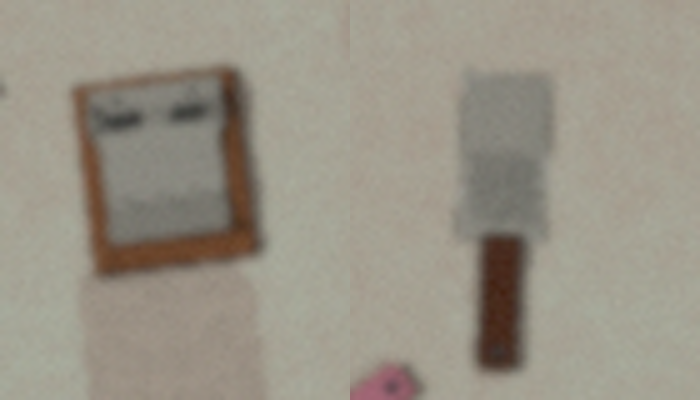

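Measurements (3 views so far):

| Item | Position (mm) | Yaw | Size check |
|---|---|---|---|
| Grater | grip at about (570,-140) | about -3.4° | handle and plate about right |
| Dock | front-edge middle at about (579,193) | about +8.1° | 128×110, matches the size given |

I'll move above the grip now.

Request:
{"method": "play_rows", "body": {
  "plan": [24.5, 31.8, 0, -0.075, 100, 24.5, 31.8, 0, -0.075, 100, 24.5, 31.8, 0, -0.075, 100, 24.5, 31.8, 0, -0.075, 80, 24.5, 31.8, 0, -0.077, 60]
}}

```text
t: 0.62
position: [0.3263, -0.4568, 0.2273]
ee_rot: [[-0.064, 0.0, 0.998], [-0.998, 0.0, -0.064], [-0.0, -1.0, -0.0]]
ft_force: [0.5, -0.6, -0.3]
opening: 0.89
```

Request:
{"method": "play_rows", "body": {
  "plan": [24.5, 31.8, 0, 0, 60, 24.5, 31.8, 0, 0, 60, 24.5, 31.8, 0, 0, 60, 24.5, 31.8, 0, 0, 60, 24.5, 31.8, 0, 0, 60]
}}

```text
t: 1.03
position: [0.4489, -0.2976, 0.2275]
ee_rot: [[-0.059, 0.0, 0.998], [-0.998, -0.0, -0.059], [0.0, -1.0, 0.0]]
ft_force: [0.1, -0.6, 0.4]
opening: 0.604
```

Request:
{"method": "play_rows", "body": {
  "plan": [24.5, 31.8, -20, 0, 60, 24.5, 31.8, -25, 0, 60, 24.5, 31.8, -25, 0, 60, 24.5, 31.8, -25, 0, 60, 24, 31.8, -25, 0, 60]
}}

```text
t: 1.45
position: [0.5577, -0.156, 0.1197]
ee_rot: [[-0.059, 0.0, 0.998], [-0.998, -0.0, -0.059], [0.0, -1.0, 0.0]]
ft_force: [0.5, -0.1, 0.5]
opening: 0.6
```

```bash
python3 - <<'E'
from h import *
o=ctrl.get_obs();print(np.round(o['position'],4),np.round(o['ee_rot'],3).tolist(),o['opening'],np.round(o['joint_pos'],1),o['t'])
s=snap('side');im=s['img']
print(proj(s,[.570,-.140,.008]),proj(s,o['position']))
a=cv2.resize(im[90:240,230:380],None,fx=4,fy=4,interpolation=2);cv2.imwrite('pics/s1.png',a[:,:,::-1])
E
```

```text
[ 0.5577 -0.156   0.1197] [[-0.059, 0.0, 0.998], [-0.998, -0.0, -0.059], [0.0, -1.0, 0.0]] 0.5998602083163578 [-26.8  11.6 104.2  -0.   64.2  66.5] 1.45
[298.49814456 199.52641782] [303.49382069 164.6281146 ]
```

View pics/s1.png

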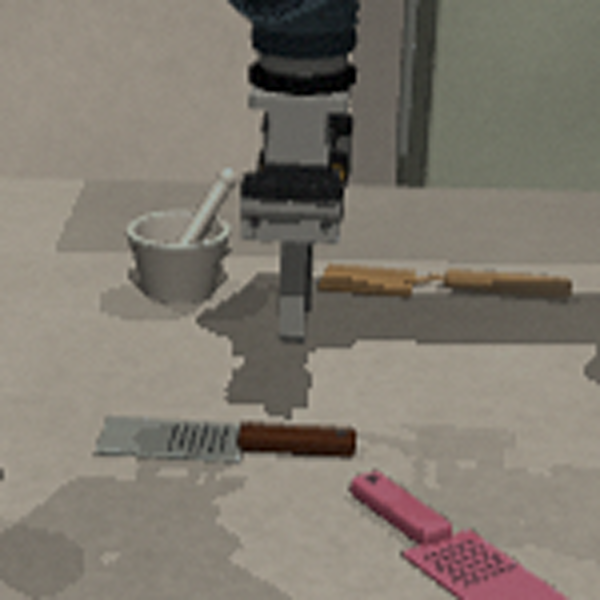

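The side crop (view 4) shows the handle from about (289,199) to (319,200) in full-image pixels. The estimated grip lands at (298.5,199.5), about 27 mm behind the plate, which agrees.

Request:
{"method": "play_rows", "body": {
  "plan": [0, 0, 0, 0, 60]
}}

```text
t: 1.58
position: [0.5561, -0.1544, 0.1174]
ee_rot: [[-0.055, -0.005, 0.998], [-0.998, 0.003, -0.055], [-0.003, -1.0, -0.006]]
ft_force: [-0.8, -0.8, -0.7]
opening: 0.602
```

Request:
{"method": "play_rows", "body": {
  "plan": [13.5, 14.5, -20, 0, 60, 0, 0, -30, 0, 60, 0, 0, -25, 0, 60, 0, 0, -12, 0, 60, 0, 0, -4, 0, 60]
}}

```text
t: 2.0
position: [0.5688, -0.1434, 0.0279]
ee_rot: [[-0.06, -0.003, 0.998], [-0.998, 0.001, -0.06], [-0.001, -1.0, -0.003]]
ft_force: [0.2, -0.2, -0.1]
opening: 0.599
```

Request:
{"method": "play_rows", "body": {
  "plan": [0, 0, 0, 0, 60]
}}

```text
t: 2.08
position: [0.5701, -0.1439, 0.0296]
ee_rot: [[-0.06, -0.001, 0.998], [-0.998, 0.0, -0.06], [-0.0, -1.0, -0.001]]
ft_force: [-0.2, -0.4, -0.2]
opening: 0.603
```

Request:
{"method": "play_rows", "body": {
  "plan": [0, 2, -4, 0, 60, 0, 0, 0, 0, 60]
}}

```text
t: 2.25
position: [0.5712, -0.1417, 0.0269]
ee_rot: [[-0.06, 0.002, 0.998], [-0.998, -0.001, -0.06], [0.001, -1.0, 0.002]]
ft_force: [0.3, -0.1, 0.1]
opening: 0.599
```

Request:
{"method": "play_rows", "body": {
  "plan": [0, 0, 0, 0, 15, 0, 0, 0, 0, 0, 0, 0, 0, 0, 0, 0, 0, 0, 0, 0, 0, 0, 0, 0, 0]
}}

```text
t: 2.67
position: [0.5706, -0.1412, 0.0259]
ee_rot: [[-0.059, 0.0, 0.998], [-0.998, -0.0, -0.059], [0.0, -1.0, 0.0]]
ft_force: [0.2, 1.7, 0.8]
opening: 0.284
```

Request:
{"method": "play_rows", "body": {
  "plan": [0, 0, 0, 0, 0]
}}

```text
t: 2.75
position: [0.5705, -0.1412, 0.0259]
ee_rot: [[-0.059, 0.0, 0.998], [-0.998, -0.0, -0.059], [0.0, -1.0, 0.0]]
ft_force: [-0.7, 0.6, 1.9]
opening: 0.276
```

The grip holds at 26 mm opening, which matches the handle. I'll lift and carry it to a pose in front of the dock.

Request:
{"method": "play_rows", "body": {
  "plan": [0, 0, 15, 0, 0, 0, 0, 25, 0, 0, 0, 0, 20, 0, 0, -16, 31, 0, 0.02, 0, -16, 31, 0, 0.02, 0]
}}

```text
t: 3.17
position: [0.5397, -0.08, 0.0875]
ee_rot: [[-0.021, 0.004, 1.0], [-1.0, -0.001, -0.021], [0.001, -1.0, 0.004]]
ft_force: [0.3, 1.3, -1.3]
opening: 0.272
```

Request:
{"method": "play_rows", "body": {
  "plan": [-16, 31, 0, 0.025, 0, -16, 31, 0, 0.025, 0, -16, 31, 0, 0.025, 0, -16, 31, 0, 0.025, 0, -16, 31, 0, 0.025, 0]
}}

```text
t: 3.58
position: [0.4571, 0.0771, 0.0854]
ee_rot: [[0.106, -0.0, 0.994], [-0.994, 0.0, 0.106], [-0.0, -1.0, -0.0]]
ft_force: [0.5, -0.3, -1.4]
opening: 0.272
```

Request:
{"method": "play_rows", "body": {
  "plan": [-16, 31, 0, 0.025, 0, -16, 31, 0, 0.01, 0, -16, 31, 0, 0, 0, 0, 0, 0, 0, 0, 0, 0, 0, 0, 0]
}}

```text
t: 4.0
position: [0.4093, 0.1699, 0.0854]
ee_rot: [[0.144, -0.0, 0.99], [-0.99, -0.0, 0.144], [0.0, -1.0, -0.001]]
ft_force: [0.1, -0.6, -0.4]
opening: 0.271
```

```bash
cat > look.py <<'E'
import sys
from h import *
o=ctrl.get_obs();p=o['position'];R=np.array(o['ee_rot']);print(np.round(p,4),np.degrees(np.arctan2(R[1,2],R[0,2])).round(2),'f',np.round(o['ft_force'],1),round(o['opening'],3),round(o['t'],2))
s=snap('side');t=snap('top')
i=s['img'][150:300,190:410];a=cv2.resize(i,None,fx=3.6,fy=3.6,interpolation=2)
cv2.imwrite('pics/'+sys.argv[1]+'s.png',a[:,:,::-1])
b=cv2.resize(t['img'][165:290,180:300],None,fx=4.6,fy=4.6,interpolation=2);cv2.imwrite('pics/'+sys.argv[1]+'t.png',b[:,:,::-1])
np.savez('last.npz',s=s['img'],t=t['img'])
E
python3 look.py a
```

```text
[0.4093 0.1699 0.0854] 8.27 f [ 0.1 -0.6 -0.4] 0.271 4.0
```

View pics/as.png

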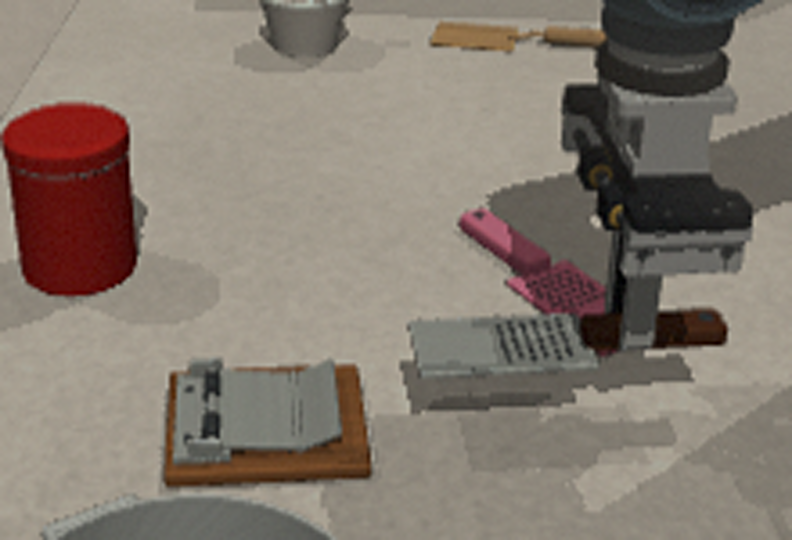

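View 5 shows the plate level in the hand, with its front corners at about (412,372) and (410,320) in the crop. The dock front corners are at (371,464) and (358,366). I'll cross-check these against the top view.

```bash
python3 - <<'E'
from h import *
s=snap('side');t=snap('top')
f=lambda u,v:(u/3.6+190-.36,v/3.6+150-.36)
for n,uv,z in(('plate near',(412,372),.0635),('plate far',(410,320),.0635),('plate rear near',(597,366),.0635),('dock near',(371,462),.012),('dock far',(358,366),.012),('dock rear near',(165,472),.012),('dock rear far',(170,372),.012)):
    print(n,np.round(ray(s,f(*uv),z)*1000,1))
im=t['img'].astype(int);m=((im[:,:,0]-im[:,:,2]<12)&(im[:,:,0]>50)).astype(np.uint8)
# plate leading edge in top image
for p in((.52,.186,.0635),(.55,.186,.0635)):print(proj(t,p))
print(m[195:250,215:250].sum(1))
b=cv2.resize(t['img'][165:290,180:300],None,fx=4.6,fy=4.6,interpolation=2);cv2.imwrite('pics/at2.png',b[:,:,::-1])
E
```

```text
plate near [547.1 217.8  63.5]
plate far [549.6 159.9  63.5]
plate rear near [431.1 203.6  63.5]
dock near [570.9 244.2  12. ]
dock far [584.5 142.7  12. ]
dock rear near [698.2 262.4  12. ]
dock rear far [713.1 158.5  12. ]
[229.9373451  239.81821443]
[230.06985439 230.44871132]
[23 21 21 16 18 21 21 19 17 18 20 18 20 19 22 22 22 21 21 22 15  8  0  0
  0  0  0  0  0  0  0  0  0  0  0  3  6 15 17 18 18 16 18 13 15 18 19 18
 15 18 19 18 18 18 19]
```

View pics/at2.png

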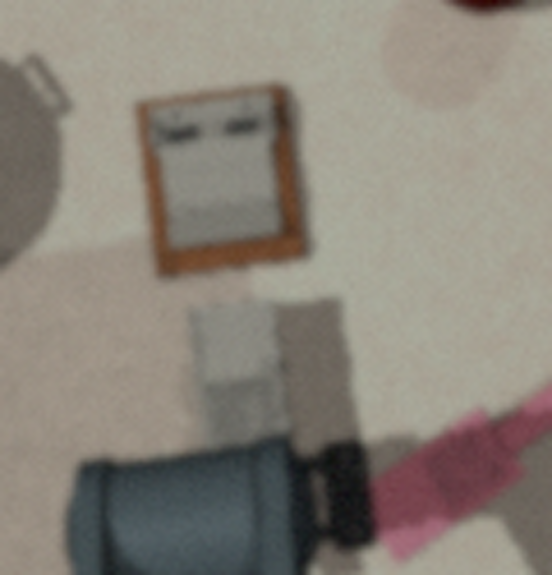

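Views 5 and 6 and the arm's own pose agree. The plate edge middle is at about (548,189.5), on the dock's centre line within about 1 mm and straight within 1–2°. I'll lower it and enter over the board.

Request:
{"method": "play_rows", "body": {
  "plan": [0, 0, -20, 0, 0, 0, 0, -17, 0, 0, 0, 0, -8, 0, 0, 0, 0, 0, 0, 0, 0, 0, 0, 0, 0]
}}

```text
t: 4.62
position: [0.4106, 0.1683, 0.0406]
ee_rot: [[0.139, -0.001, 0.99], [-0.99, -0.0, 0.139], [-0.0, -1.0, -0.001]]
ft_force: [0.5, -0.0, -1.2]
opening: 0.272
```

Request:
{"method": "play_rows", "body": {
  "plan": [9.9, 1.4, 0, 0, 0, 9.9, 1.4, 0, 0, 0, 9.9, 1.4, 0, 0, 0, 9.9, 1.4, 0, 0, 0, 0, 0, 0, 0, 0]
}}

```text
t: 5.03
position: [0.4531, 0.1747, 0.0417]
ee_rot: [[0.14, 0.003, 0.99], [-0.99, 0.0, 0.14], [0.0, -1.0, 0.003]]
ft_force: [1.4, 0.2, -0.5]
opening: 0.272
```

```bash
sed -i 's/150:300,190:410/195:295,220:360/;s/3.6,fy=3.6/5.6,fy=5.6/' look.py; python3 look.py b
```

```text
[0.4531 0.1747 0.0417] 8.05 f [ 1.4  0.2 -0.5] 0.272 5.03
```

View pics/bs.png

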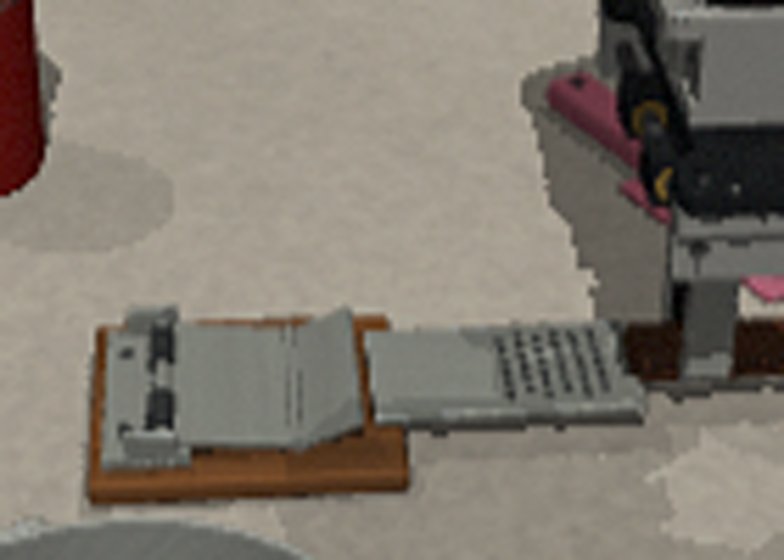

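View 7 shows the plate over the board lip, just in front of the flare, with its near front corner at (375,420) and far one at (365,333). I'll compute its lateral offset in the dock frame.

```bash
python3 - <<'E'
from h import *
s=snap('side')
f=lambda u,v:(u/5.6+220-.41,v/5.6+195-.41)
a=np.radians(8.0);O=np.array([578.3,193.3]);
for n,uv,z in(('plate near',(377,414),.019),('plate far',(366,333),.019),('plate rear near',(643,409),.019),('dock near',(407,487),.012),('dock far',(388,318),.012),('dock rear near',(90,493),.012),('dock rear far',(98,326),.012),('flare near',(360,430),.025),('flare far',(350,310),.025)):
    P=ray(s,f(*uv),z)[:2]*1000;d=P-O
    print(n,P.round(1),'dock',round(d@[np.cos(a),np.sin(a)],1),round(d@[-np.sin(a),np.cos(a)],1))
E
```

```text
plate near [585.4 220. ] dock 10.8 25.4
plate far [593.5 164.4] dock 11.0 -30.7
plate rear near [475.9 209.2] dock -99.2 30.0
dock near [571.3 256.5] dock 1.8 63.6
dock far [585. 143.] dock -0.4 -50.7
dock rear near [696.6 268.6] dock 127.7 58.1
dock rear far [712.6 157.7] dock 128.1 -53.9
flare near [591.3 238.2] dock 19.1 42.7
flare far [601.  156.2] dock 17.3 -39.9
```

The offset is small, about -2 mm and -1.5°. I'll trim it and start inserting.

Request:
{"method": "play_rows", "body": {
  "plan": [0, 1, -1.5, 0.02, 0, 7.9, 1.1, 0, 0, 0, 7.9, 1.1, 0, 0, 0, 5, 0.7, 0, 0, 0, 5, 0.7, 0, 0, 0]
}}

```text
t: 5.6
position: [0.4766, 0.1791, 0.0393]
ee_rot: [[0.16, 0.0, 0.987], [-0.987, 0.0, 0.16], [-0.0, -1.0, 0.0]]
ft_force: [-0.7, -0.4, -1.3]
opening: 0.272
```

Request:
{"method": "play_rows", "body": {
  "plan": [4, 0.6, 0, 0, 0, 4, 0.6, 0, 0, 0, 4, 0.6, 0, 0, 0]
}}

```text
t: 5.85
position: [0.4856, 0.1806, 0.0379]
ee_rot: [[0.16, -0.006, 0.987], [-0.987, -0.001, 0.16], [-0.0, -1.0, -0.006]]
ft_force: [-4.6, -1.4, 0.3]
opening: 0.274
```

Request:
{"method": "play_rows", "body": {
  "plan": [4, 0.6, 0, 0, 0, 4, 0.6, 0, 0, 0, 4, 0.6, 0, 0, 0]
}}

```text
t: 6.1
position: [0.4993, 0.1826, 0.0386]
ee_rot: [[0.16, -0.002, 0.987], [-0.987, -0.0, 0.16], [-0.0, -1.0, -0.002]]
ft_force: [-3.7, -0.6, -1.9]
opening: 0.274
```

```bash
python3 look.py c
```

```text
[0.4993 0.1826 0.0386] 9.22 f [-3.7 -0.6 -1.9] 0.274 6.1
```

View pics/cs.png

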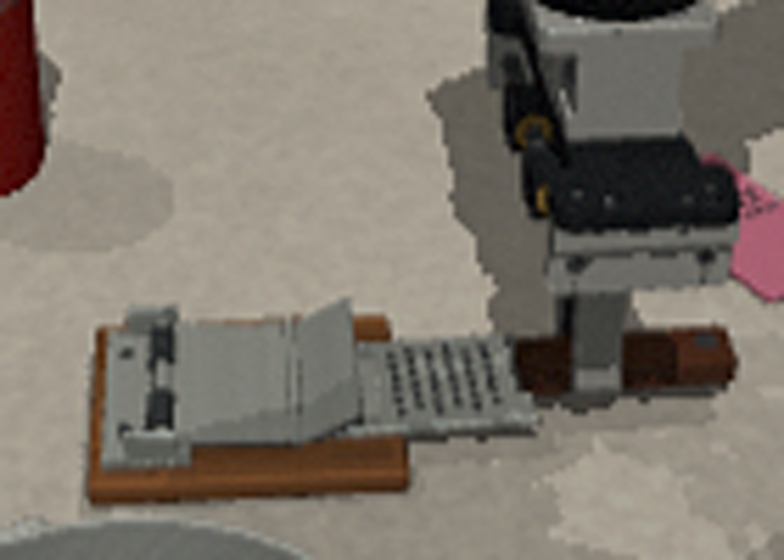

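View 8 shows the plate under the clip with the flap lifted. The edge is at about dock x = 60 mm, so I'll push on.

Request:
{"method": "play_rows", "body": {
  "plan": [5, 0.7, 0, 0, 0, 5, 0.7, 0, 0, 0, 5, 0.7, 0, 0, 0, 4, 0.6, 0, 0, 0, 2, 0.3, 0, 0, 0]
}}

```text
t: 6.62
position: [0.5215, 0.1857, 0.0392]
ee_rot: [[0.16, 0.0, 0.987], [-0.987, 0.0, 0.16], [0.0, -1.0, 0.0]]
ft_force: [-3.2, 0.9, -2.7]
opening: 0.275
```

Request:
{"method": "play_rows", "body": {
  "plan": [2, 0.3, 0, 0, 0, 2, 0.3, 0, 0, 0]
}}

```text
t: 6.78
position: [0.5249, 0.1862, 0.039]
ee_rot: [[0.16, -0.0, 0.987], [-0.987, -0.0, 0.16], [-0.0, -1.0, -0.0]]
ft_force: [-3.1, -0.5, -1.6]
opening: 0.275
```

Request:
{"method": "play_rows", "body": {
  "plan": [1.5, 0.2, 0, 0, 0, 1.5, 0.2, 0, 0, 0]
}}

```text
t: 6.95
position: [0.5269, 0.1866, 0.0388]
ee_rot: [[0.16, -0.003, 0.987], [-0.987, -0.0, 0.16], [-0.0, -1.0, -0.003]]
ft_force: [-7.2, -0.8, -2.1]
opening: 0.273
```

Force is rising near the expected stop, with the TCP at dock x ≈ -52. I'll confirm contact with the stop.

Request:
{"method": "play_rows", "body": {
  "plan": [1.5, 0.2, 0, 0, 0, 0, 0, 0, 0, 0]
}}

```text
t: 7.12
position: [0.527, 0.1867, 0.0381]
ee_rot: [[0.16, -0.006, 0.987], [-0.987, -0.001, 0.16], [-0.0, -1.0, -0.006]]
ft_force: [-8.3, -1.3, -0.3]
opening: 0.274
```

Request:
{"method": "play_rows", "body": {
  "plan": [1.5, 0.2, 0, 0, 0, 0, 0, 0, 0, 0]
}}

```text
t: 7.28
position: [0.5271, 0.1868, 0.0379]
ee_rot: [[0.16, -0.01, 0.987], [-0.987, -0.001, 0.16], [-0.0, -1.0, -0.01]]
ft_force: [-13.2, -1.5, 2.4]
opening: 0.278
```

It stalled at 527 mm with force rising to 13 N, so it is at the stop. I'll relax the push, open and lift straight up.

Request:
{"method": "play_rows", "body": {
  "plan": [-2.5, -0.3, -0.5, 0, 0, 0, 0, 0, 0, 0]
}}

```text
t: 7.45
position: [0.5269, 0.1867, 0.0381]
ee_rot: [[0.16, -0.003, 0.987], [-0.987, -0.0, 0.16], [-0.0, -1.0, -0.003]]
ft_force: [-7.3, -1.1, -1.3]
opening: 0.275
```

Request:
{"method": "play_rows", "body": {
  "plan": [0, 0, 0, 0, 35, 0, 0, 0, 0, 60, 0, 0, 0, 0, 60, 0, 0, 0, 0, 60, 0, 0, 0, 0, 60]
}}

```text
t: 7.87
position: [0.5292, 0.1868, 0.0393]
ee_rot: [[0.16, 0.002, 0.987], [-0.987, 0.0, 0.16], [0.0, -1.0, 0.002]]
ft_force: [0.2, -0.9, 0.1]
opening: 0.581
```

Request:
{"method": "play_rows", "body": {
  "plan": [0, 0, 10, 0, 60, 0, 0, 25, 0, 60, 0, 0, 30, 0, 60, -20, 0, 30, 0, 60, -20, 0, 30, 0, 60]
}}

```text
t: 8.28
position: [0.4885, 0.1866, 0.1659]
ee_rot: [[0.16, 0.001, 0.987], [-0.987, 0.0, 0.16], [-0.0, -1.0, 0.001]]
ft_force: [0.6, -0.3, 0.5]
opening: 0.602
```

Request:
{"method": "play_rows", "body": {
  "plan": [-25, -25, 15, 0, 60, -25, -25, 10, 0, 60, -10, -35, 0, 0, 60, 0, -35, 0, 0, 60, 0, 0, 0, 0, 60]
}}

```text
t: 8.7
position: [0.4284, 0.0628, 0.1901]
ee_rot: [[0.155, 0.003, 0.988], [-0.988, -0.002, 0.155], [0.002, -1.0, 0.003]]
ft_force: [-0.4, -0.3, 0.5]
opening: 0.601
```

```bash
python3 look.py d; cat > chk.py <<'E'
from h import *
d=np.load('last.npz');s=snap('side');s['img']=d['s'];t=snap('top');im=t['img']
h=cv2.cvtColor(im,cv2.COLOR_RGB2HSV);b=cv2.inRange(h,(0,90,20),(20,255,170));b[:,:205]=0;b[:,260:]=0;b[:170]=0;b[300:]=0
a=np.radians(8.0);O=np.array([578.3,193.3])
for c in cv2.findContours(b,0,2)[0]:
    if cv2.contourArea(c)<60:continue
    P=np.array([ray(t,p,.02)[:2]*1000 for p in c[:,0]],np.float32);r=cv2.minAreaRect(P);e=np.array(r[0])-O
    print(np.round(r[0],1),np.round(r[1],1),round(r[2],1),'dock',round(e@[np.cos(a),np.sin(a)],1),round(e@[-np.sin(a),np.cos(a)],1))
E
python3 chk.py
```

```text
[0.4284 0.0628 0.1901] 8.91 f [-0.4 -0.3  0.5] 0.601 8.7
[511.8 184.2] [81.9 21.5] 8.8 dock -67.1 0.3
[645.  153.1] [121.4  20. ] 0.7 dock 60.5 -49.1
```

View pics/ds.png

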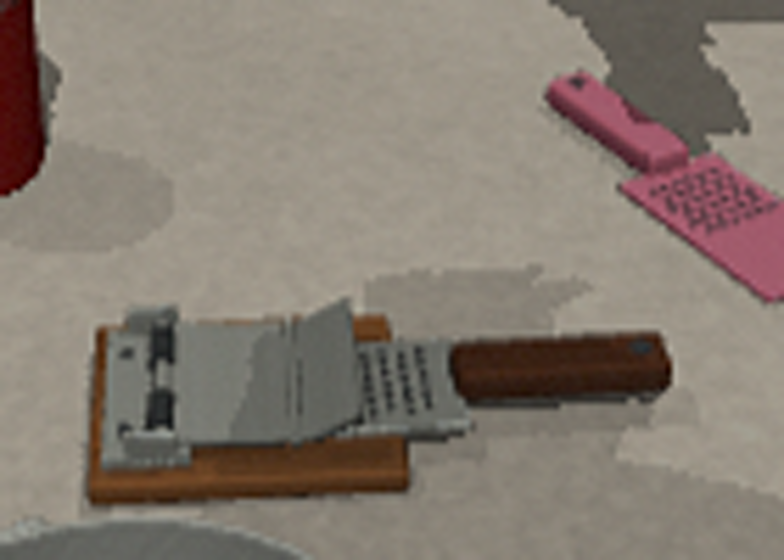

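View 9 shows the grater released, with its plate under the lifted clip, teeth up and the handle out in front. The handle centre is at dock (-67,0.3) and home would be -68. Yaw is within about 1°. One last check for droop: project the level home pose into the side view and compare handle corners.

```bash
python3 - <<'E'
from h import *
s=snap('side');a=np.radians(8.3);O=np.array([578.3,193.3])
for n,x,y,z in(('handle rear far top',-114,-13,28),('handle rear near top',-114,13,28),('handle rear near bottom',-114,13,12),('handle front near top',-22,13,28),('plate rear near top',-22,30,16)):
    P=O+x*np.array([np.cos(a),np.sin(a)])+y*np.array([-np.sin(a),np.cos(a)])
    u=proj(s,[P[0]/1e3,P[1]/1e3,z/1e3]);print(n,(u[0]-219.6)*5.6//1,(u[1]-194.6)*5.6//1)
E
```

```text
handle rear far top 659.0 327.0
handle rear near top 671.0 364.0
handle rear near bottom 668.0 394.0
handle front near top 453.0 374.0
plate rear near top 457.0 422.0
```

The level-pose prediction matches the picture within about a pixel for most corners: rear near bottom predicted (668,394) against about (668,390), rear far top (659,327) against about (655,333). The plate's rear near corner differs by about 2 px along x. There's no droop, so I'm handing in.

```bash
python3 -c "
from h import *
print(ctrl.hand_in())"
```

```text
the job is handed in; nothing more can be done
None
```

I gripped the grater by its handle and slid it under the clip until it met the stop. I then released it, moved the arm clear, and handed the job in at about 9 s; hand-in reports no verdict.

- **At the stop:** the push stalled at TCP x = 527 mm while the force rose to about 13 N.
- **Position after release:** the handle centre measured (-67, 0.3) mm in the dock frame, where home is about (-68, 0). That puts the leading edge about 88 mm in, give or take 3 mm.
- **Straight and flat:** yaw is within about 1° of the dock. The handle corners in the side view match a level pose to about a pixel.
- **Clip:** the plate is visibly under the lifted flap, but I did not measure the clip angle.
- **Bystanders:** nothing was driven near the pot, mortar, canister, spatula or pink look-alike, and I did not re-measure them at the end.
- **Disagreements:** before insertion, one side-view estimate put the plate's front about 2.5 mm and 2° off centre, while the top view and arm pose said about 1 mm. I trimmed 1 mm and 0.02 rad for it. In the last check, the plate's rear near corner was about 2 pixels (roughly 5 mm) off along x, which I put down to reading that corner by eye.

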